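# Build the enamel sieve stack on the bench vibrator

## Task

Ground enamel is about to be graded: build the sieve stack on the bench vibrator. Seat the fine (blue) sieve in the receiving pan on the vibrator's table, then the medium (yellow) sieve in it, then the coarse (red) sieve, and close the stack with the lid, each one fully home and level in the one below. Leave the two jars, the black tin and the mortar standing where they are.

Things in the scene. Friction and masses are not known exactly. Their poses are not given: they have to be found in the camera images.
- vibrator: Fixed bench vibrator, left or right: green housing 140 (x) by 160 mm (y), 54 high, control panel at -x; on it a steel disc 100 mm across up to 72 mm; screwed on its middle the round aluminium receiving pan, 60 mm outside, 54 inside, rim 100 mm above the table, 22 mm deep. Origin: on the pan's axis at table height; z up. A sieve home in the pan has its origin on this axis at 92 mm.
- fine_sieve: The fine sieve: blue frame, grey close mesh; a ring 60 mm across outside, 54 inside, 28 high; under it a tapered skirt 8 mm high (50 to 44 mm across). It stands on the skirt, 36 mm high in all, rim up, open at the top over its mesh, about 70 g. Home, the ring rests on the rim below, skirt inside, 28 mm above the one below. Origin: centre of the skirt's underside; z up.
- medium_sieve: The medium sieve: yellow frame, mesh with openings of about 5 mm. Same shape, size, mass and origin as the fine sieve.
- coarse_sieve: The coarse sieve: red frame, wide mesh with openings of about 11 mm. Same shape, size, mass and origin as the fine sieve.
- sieve_lid: The lid: an aluminium disc 60 mm across, 6 mm thick, with the same tapered skirt below (8 mm high) and a black knob in its middle, 18 mm across. Standing on its skirt, disc from 8 to 14 mm, knob from 14 to 38 mm above its underside; about 70 g. Home, its origin is 28 mm above the coarse sieve's. Origin: centre of the skirt's underside; z up.
- green_jar: Bystander, loose: a closed green glass jar with a white cap, 46 mm in diameter, 60 mm high. Origin: centre of its underside.
- amber_jar: Bystander, loose: a closed amber glass jar with a black cap and a paper label, 46 mm in diameter, 60 mm high. Origin: centre of its underside.
- black_tin: Bystander, loose: an open black tin with brass bits in it, 60 mm in diameter, 45 mm high. Origin: centre of its underside.
- mortar: Bystander, loose: a white porcelain mortar, 64 mm in diameter at the rim and 40 mm high, its wood-handled pestle leaning out to 65 mm high. Origin: centre of its underside.
- bench_block: Fixed obstacle on the other side of the table from the vibrator: a dark steel bench block on a rubber pad, 150 by 150 mm and 46 mm high, with two small steel stakes on it up to 70 mm high. Origin: centre of its underside.
Mind the look-alikes: they are no part of the job. Leave any turquoise look-alike of the sieve_lid alone.

How it is judged:
On the way, in this order (a step that is already met when the one before it is completed fails the run):
1. the fine (blue) sieve is home in the receiving pan (horizontal distance between fine_sieve and vibrator below 0.005 m and z of fine_sieve in the frame of vibrator between 0.089 and 0.0945 m and angle between fine_sieve's own z axis and vertical below 0.06 rad), for 0.2 s.
2. the medium (yellow) sieve is home in the fine one (horizontal distance between medium_sieve and fine_sieve below 0.005 m and z of medium_sieve in the frame of fine_sieve between 0.025 and 0.0305 m and angle between medium_sieve's own z axis and vertical below 0.06 rad), for 0.2 s.
3. the coarse (red) sieve is home in the medium one (horizontal distance between coarse_sieve and medium_sieve below 0.005 m and z of coarse_sieve in the frame of medium_sieve between 0.025 and 0.0305 m and angle between coarse_sieve's own z axis and vertical below 0.06 rad), for 0.2 s.
4. the lid is home in the coarse sieve (horizontal distance between sieve_lid and coarse_sieve below 0.005 m and z of sieve_lid in the frame of coarse_sieve between 0.025 and 0.0305 m and angle between sieve_lid's own z axis and vertical below 0.06 rad), for 0.2 s.
At the end, for the whole second after the job is handed in: Fine sieve in the pan, medium on fine, coarse on medium, lid on coarse: each within 5 mm of the axis below it, 3 mm of its full depth and 0.06 rad of level, released and at rest; jars, tin and mortar upright, within 30 mm of where they began (all of step 1 and all of step 2 and all of step 3 and all of step 4 and linear speed of each of fine_sieve, medium_sieve, coarse_sieve, sieve_lid below 0.02 m/s and distance of each of green_jar, amber_jar, black_tin, mortar from where it was at the start of the episode below 0.03 m and angle between each of green_jar, amber_jar, black_tin, mortar's own z axis and vertical below 0.3 rad); the robot touches nothing.
It fails at once if the green jar is shifted by more than 30 mm or tipped over (distance of green_jar from where it was at the start of the episode above 0.03 m or angle between green_jar's own z axis and vertical above 0.3 rad).
It fails at once if the amber jar is shifted by more than 30 mm or tipped over (distance of amber_jar from where it was at the start of the episode above 0.03 m or angle between amber_jar's own z axis and vertical above 0.3 rad).
It fails at once if the black tin is shifted by more than 30 mm or tipped over (distance of black_tin from where it was at the start of the episode above 0.03 m or angle between black_tin's own z axis and vertical above 0.3 rad).
It fails at once if the mortar is shifted by more than 30 mm or tipped over (distance of mortar from where it was at the start of the episode above 0.03 m or angle between mortar's own z axis and vertical above 0.3 rad).
It also fails if it takes over 96 s, if anything falls off the work surface, if the arm or the gripper's body presses on something with over 40 N, if the wrist force passes 120 N, or if a joint passes its speed limit or range.

## Robot

A 7-joint arm with a two-finger parallel gripper is mounted at the origin on the work surface. World frame = base frame: x ahead of the robot, y to its left, z up, the work surface at z = 0. Lengths are in m, angles in rad, forces in N, time in s.
With the tool pointing down it reaches from about 0.425 to 0.925 m from the base axis. Payload 6.8 kg.
Tool frame: the origin (TCP) lies at the very end of the fingers, on their centre line; the grasp point (between the pads) lies 19 mm behind it (r.grip_depth is the distance from the TCP to the grasp point, in m); z points along the fingers, y is the direction in which the jaws open and shut (so a half turn about z gives the same grasp; the last joint's range is limited). The gripper opens to 85 mm and grips with 20 to 120 N. Pads are 22 mm wide; open, the fingers measure 114 mm over their backs; the gripper's body (76 mm by 85 mm) begins 54 mm behind the grasp point. The pads swing forward as they close: fully open they stand 13 mm farther back than shut.
Start: joints at [-0.108, 0.477, 0.022, 1.555, -0.011, 1.109, -0.083], TCP at [0.675, 0, 0.231] pointing down, gripper open.
Joint ranges: [-2.96, 2.96], [-0.34, 2.1], [-1.41, 1.46], [0.24, 2.44], [-1.37, 4.51], [0.17, 1.92], [-2.96, 2.96]. Speed limits (rad/s): [2.39, 2.39, 3.14, 3.14, 3.14, 3.14, 3.14].

## Interface

Orientations are given as a rotation vector (axis times angle).
In Python, from bench import status, eyes, workorder, spotter, r gives the robot as it stands.
- The arm moves only by the tool drive_tool, never from a script. Its argument "commands" is a list of rows, each an object of numbers: "rx", "ry", "rz": the turn, a rotation vector about the world's x, y, z normalised to -1 to 1, where 1 is 8 degrees; "tx", "ty", "tz": the shift along the world's x, y, z normalised to -1 to 1, where 1 is 20 mm; "grip": the closure, from -1 (fully open) to 1 (shut). A call has 1 to 10 rows; each row shifts and turns the commanded pose from where the row before left it; what a row does not reach is not made up. A row lasts 1/8 s, in which the tool goes at most 62.5 mm and 10.7 degrees, less where a joint would pass 70% of its speed; a pose out of reach is approached as far as the arm can. A call with a number of a shift or a turn outside -1 to 1 is refused whole. A call with a gripper value outside its range is refused whole. The fingers move at their own pace and stop on an object; "grip_force" is the grip in N (left out, the last holds). Time passes only in rows, so rows that do not move let the fingers close. It gives the time, the measured TCP pose, the force and the opening at its end, in the units of the state.
- status.get_obs(): the state, without advancing time (a new reading comes with each control period).
- eyes.grab_frame(name): name is "scene" or "side" or "wrist"; returns a dict with "frame" (420x560x3 uint8, blue, green, red), "range_z" (420x560 float32, m along the optical axis (not along the pixel's ray), 0 where there is no reading), "fx", "fy", "cx", "cy" (pixels), "T" (4x4, takes a point from camera to world coordinates); the wrist camera has in their place "T_tool_cam" (4x4, takes a point from camera to tool coordinates, whose origin is the TCP and whose axes are the flange's). Camera axes: x right, y down, z forward; pixel columns grow to the right and rows downward; lengths in m; the calibration is good to about 2 mm. A picture is of the moment at which its call begins: read the wrist's pose just before it.
- workorder.hand_in(): hands the job in, once; it reports no verdict.
Trained networks look in the newest picture that a camera, given by its name, has taken for a name from the list of things; names that differ only in an ending like _2 or _b are one class to them, and where a whole thing is asked for, a point or a joint stands for the part that bears it (a point fixed in the world has none). Each returns a list of dicts, best first, with "confidence" (0 to 1); they miss things now and then, are a little off and sometimes report something else, mostly with a low value. They report only what shows in the picture. A call takes as long as a camera call. They do not tell look-alikes from the thing itself.
- spotter.boxes_of(camera, target): "position" ([column, row] as shares, 0 to 1, of the picture: columns of its width, rows of its height, amid what is visible of it).
- spotter.masks_of(camera, target): "mask" (420x560 bool, what is visible of it) and "position" ([column, row] as shares, 0 to 1, of the picture: columns of its width, rows of its height, amid what is visible of it).
The state is a dict: "clock": time; "joints": joint angles; "qvel": joint speeds; "tau": joint torques, N m; "tcp_pos": TCP position; "orientation": TCP orientation; "contact_force": force on the tool from outside, world axes, zero at the start; "moment": the same for the moment, N m; "grip_width": finger opening in m.
Only numpy, scipy, OpenCV 4.12 (cv2) and the standard library are available. Lean on these libraries where they do the work, as an engineer would, in place of code of your own. Each camera call takes 0.05 s, during which the arm holds its last target.

## Working session

There is one attempt and no reset: what is moved stays moved. The work goes in short steps, Python scripts to look and compute and a tool call to move; the robot and the scene stay as the last step left them, time stands still between calls to the robot, and variables do not carry over. Pictures are saved under pics/ and viewed, and the job is handed in when it is done.

Besides the shell and the picture viewer there is one more tool, called by a JSON object that holds its "name" and its "arguments". drive_tool: Moves the arm, as the interface text tells. Scaled input: -1 to 1 covers 20 mm each way for a shift and 8 degrees each way for a turn. Its arguments: {"type":"object","properties":{"commands":{"type":"array","items":{"type":"object","properties":{"rx":{"type":"number"},"ry":{"type":"number"},"rz":{"type":"number"},"tx":{"type":"number"},"ty":{"type":"number"},"tz":{"type":"number"},"grip":{"type":"number"}}}},"grip_force":{"type":"number"}},"required":["commands"]}

```bash
ls; mkdir -p pics; python3 - <<'E'
from bench import status, eyes, workorder, spotter, r
import cv2,numpy as np
print(status.get_obs()); print(r.grip_depth)
for n in ["scene","side"]:
    f=eyes.grab_frame(n); cv2.imwrite(f"pics/{n}0.png",f["frame"]); print(n,f["fx"],f["fy"],f["cx"],f["cy"],np.round(f["T"],3).tolist())
    for t in ["vibrator","fine_sieve","medium_sieve","coarse_sieve","sieve_lid","green_jar","amber_jar","black_tin","mortar","bench_block"]:
        for d in spotter.masks_of(n,t)[:3]:
            m=d["mask"]&(f["range_z"]>0)
            v,u=np.nonzero(m)
            if len(v)<5: continue
            z=f["range_z"][v,u]
            P=np.c_[(u-f["cx"])/f["fx"]*z,(v-f["cy"])/f["fy"]*z,z]@f["T"][:3,:3].T+f["T"][:3,3]
            print(n,t,round(d["confidence"],2),"px",int(u.mean()),int(v.mean()),"med",np.median(P,0).round(3),"min",np.percentile(P,2,axis=0).round(3),"max",np.percentile(P,98,axis=0).round(3))
print(status.get_obs()["clock"])
E
```

```text
pics
{'clock': 0.0, 'joints': array([-0.10807867,  0.47780143,  0.02238926,  1.5564434 , -0.01149566,
        1.10926974, -0.08310791]), 'qvel': array([-0.00081221, -0.00072393,  0.0009007 ,  0.00018602, -0.00091167,
        0.00122216, -0.00104012]), 'tau': array([-5.45967814e-04, -5.96443820e+01,  1.60769675e+00, -2.81194621e+01,
        1.24063640e-02,  9.39900521e-03,  2.20753498e-05]), 'tcp_pos': array([ 6.74422733e-01, -6.02363875e-05,  2.30329174e-01]), 'orientation': array([-2.22068285e+00, -2.22057266e+00,  2.16025968e-03]), 'contact_force': array([ 0.85135718, -0.36868945, -0.51772823]), 'moment': array([ 0.04268653, -0.02160014, -0.01175727]), 'grip_width': 0.08512352707033458}
0.0187
scene 409.02779862671724 409.02779862671724 282.9181713720985 209.0257524908318 [[-0.404, 0.592, -0.698, 1.141], [0.915, 0.26, -0.309, 0.283], [-0.001, -0.763, -0.646, 0.622], [0.0, 0.0, 0.0, 1.0]]
scene vibrator 0.86 px 141 212 med [ 0.664 -0.253  0.053] min [ 0.575 -0.357  0.   ] max [ 0.709 -0.2    0.098]
scene vibrator 0.26 px 421 205 med [0.347 0.281 0.022] min [ 0.284  0.253 -0.   ] max
[... 2239 characters left out ...]
183  0.013] min [ 0.305 -0.205  0.006] max [ 0.358 -0.151  0.037]
side green_jar 0.56 px 252 193 med [0.448 0.05  0.043] min [0.427 0.042 0.004] max [0.469 0.08  0.06 ]
side amber_jar 0.56 px 242 159 med [0.429 0.166 0.038] min [ 0.406  0.157 -0.001] max [0.449 0.216 0.06 ]
side amber_jar 0.19 px 252 192 med [0.448 0.05  0.045] min [0.428 0.042 0.004] max [0.469 0.079 0.06 ]
side black_tin 0.75 px 369 207 med [0.703 0.012 0.024] min [ 0.673 -0.018 -0.001] max [0.73  0.039 0.045]
side mortar 0.95 px 210 349 med [ 0.37  -0.299  0.03 ] min [ 0.343 -0.334  0.004] max [ 0.399 -0.278  0.061]
side bench_block 0.6 px 317 150 med [0.61  0.186 0.044] min [0.541 0.149 0.001] max [0.681 0.284 0.065]
1.1
```

View pictures.

View pics/scene0.png

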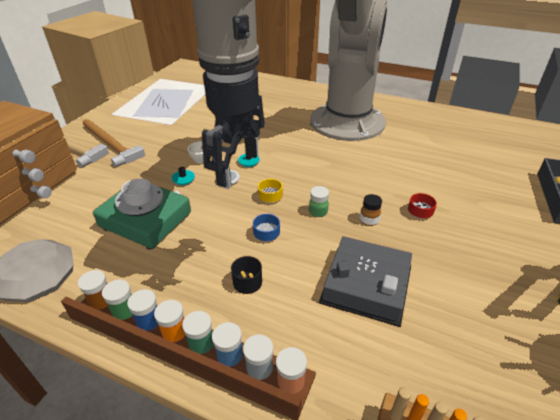

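View pics/side0.png

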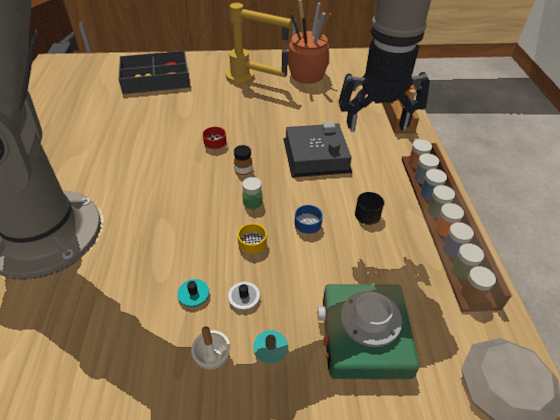

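```bash
cat > h.py <<'E'
from bench import status, eyes, workorder, spotter, r
import cv2,numpy as np
from scipy.optimize import least_squares
def cloud(n):
    f=eyes.grab_frame(n); z=f["range_z"].astype(float)
    v,u=np.mgrid[0:420,0:560]
    P=np.stack([(u-f["cx"])/f["fx"]*z,(v-f["cy"])/f["fy"]*z,z],-1)@f["T"][:3,:3].T+f["T"][:3,3]
    P[z<=0]=np.nan
    return f,P
def sel(P,c,rad,zlo,zhi):
    d=np.hypot(P[...,0]-c[0],P[...,1]-c[1])
    return (d<rad)&(P[...,2]>zlo)&(P[...,2]<zhi)
def fit(Q,R,c0):
    # annulus between r in R: center such that points lie within
    s=least_squares(lambda c:(lambda d:np.maximum(0,d-R[1])+np.maximum(0,R[0]-d))(np.hypot(Q[:,0]-c[0],Q[:,1]-c[1]))*1e3,c0,loss="soft_l1")
    return s.x,np.sqrt(np.mean(np.square(s.fun))),len(Q)
E
python3 - <<'E'
from h import *
for n in ["scene","side"]:
    f,P=cloud(n)
    for k,c,zl,zh,R in [("fine",(.565,-.012),.033,.04,(.027,.03)),("med",(.444,-.061),.033,.04,(.027,.03)),("coarse",(.357,.281),.033,.04,(.027,.03)),("pan",(.637,-.283),.0965,.104,(.027,.03)),("lidknob",(.425,-.19),.034,.042,(0,.009)),("liddisc",(.425,-.19),.0115,.018,(.009,.03)),("disc",(.637,-.283),.068,.0755,(.03,.05))]:
        for w in ((.036,.034) if k!="disc" else (.055,)):
            Q=P[sel(P,c,w,zl,zh)]
            if len(Q)>4:
                x,e,m=fit(Q,R,c); c=x; print(n,k,x.round(4),round(e,2),m,np.median(Q[:,2]).round(4))
    s=sel(P,(.675,0),.09,.19,.32); print(n,"finger z", np.sort(P[s][:,2])[:8].round(4))
    for c in((.61,0),(.74,0),(.62,0),(.73,0)):
        Q=P[sel(P,c,.03,.2,.3)]; 
        if len(Q): print(c,len(Q),Q.min(0).round(4),Q.max(0).round(3))
E
```

```text
scene fine [ 0.5641 -0.0131] 0.33 128 0.0353
scene fine [ 0.5641 -0.0131] 0.33 128 0.0353
scene med [ 0.4434 -0.0609] 0.49 96 0.0352
scene med [ 0.4434 -0.0609] 0.49 96 0.0352
scene coarse [0.355  0.2816] 0.54 116 0.0353
scene coarse [0.355  0.2816] 0.54 116 0.0353
scene pan [ 0.6359 -0.2813] 0.36 137 0.099
scene pan [ 0.6359 -0.2813] 0.36 137 0.099
scene liddisc [ 0.4241 -0.1901] 0.16 87 0.0138
scene liddisc [ 0.4241 -0.1901] 0.16 87 0.0138
scene disc [ 0.6354 -0.2824] 0.36 587 0.0718
scene finger z [0.2443 0.2444 0.2445 0.2445 0.2445 0.2447 0.2448 0.245 ]
(0.61, 0) 380 [ 0.6026 -0.0141  0.2443] [0.639 0.012 0.3  ]
(0.74, 0) 452 [ 0.7123 -0.0142  0.2444] [0.75  0.012 0.3  ]
(0.62, 0) 384 [ 0.6026 -0.0141  0.2443] [0.641 0.012 0.3  ]
(0.73, 0) 453 [ 0.71   -0.0142  0.2444] [0.75  0.012 0.3  ]
side fine [ 0.5648 -0.0133] 0.36 98 0.0346
side fine [ 0.5648 -0.0133] 0.36 98 0.0346
side med [ 0.4445 -0.0605] 0.32 98 0.0345
side med [ 0.4445 -0.0605] 0.32 98 0.0345
side coarse [0.3566 0.2812] 0.52 63 0.0344
side coarse [0.3566 0.2812] 0.52 63 0.0344
side pan [ 0.6362 -0.2813] 0.21 221 0.0985
side pan [ 0.6362 -0.2813] 0.21 221 0.0985
side lidknob [ 0.4253 -0.1899] 0.0 67 0.0367
side lidknob [ 0.4253 -0.1899] 0.0 67 0.0367
side liddisc [ 0.4256 -0.1886] 0.14 519 0.0132
side liddisc [ 0.4256 -0.1886] 0.14 519 0.0132
side disc [ 0.6367 -0.281 ] 3.09 1399 0.071
side finger z [0.2421 0.2427 0.2445 0.2449 0.245  0.2452 0.2455 0.2458]
(0.61, 0) 351 [ 0.6023 -0.0164  0.2421] [0.637 0.011 0.3  ]
(0.74, 0) 378 [ 0.714  -0.0171  0.2427] [0.751 0.011 0.3  ]
(0.62, 0) 360 [ 0.6023 -0.0164  0.2421] [0.643 0.011 0.3  ]
(0.73, 0) 378 [ 0.714  -0.0171  0.2427] [0.751 0.011 0.3  ]
```

{"name": "drive_tool", "arguments": {"commands": [{"tx": -0.917, "ty": -0.104, "tz": -0.9, "grip": -1}, {"tx": -0.917, "ty": -0.104, "tz": -0.9, "grip": -1}, {"tx": -0.917, "ty": -0.104, "tz": -0.9, "grip": -1}, {"tx": -0.917, "ty": -0.104, "tz": -0.9, "grip": -1}, {"tx": -0.917, "ty": -0.104, "tz": -0.9, "grip": -1}, {"tx": -0.917, "ty": -0.104, "tz": -0.9, "grip": -1}, {"tz": -0.9, "grip": -1}, {"tz": -0.9, "grip": -1}, {"tz": -0.9, "grip": -1}, {"tz": 0, "grip": -1}], "grip_force": 30}}

```text
validation failed for argument at $.co...
```

{"name": "drive_tool", "arguments": {"commands": [{"tx": -0.917, "ty": -0.104, "tz": -0.9, "rx": 0.0, "ry": 0.0, "rz": 0.0, "grip": -1.0}], "grip_force": 30}}

```text
clock: 1.32
tcp_pos: [0.6583, -0.0018, 0.2144]
orientation: [2.219, 2.22, 0.005]
contact_force: [0.1, 0.5, -1.7]
grip_width: 0.0853
```

{"name": "drive_tool", "arguments": {"commands": [{"tx": -0.917, "ty": -0.104, "tz": -0.9, "rx": 0, "ry": 0, "rz": 0, "grip": -1}, {"tx": -0.917, "ty": -0.104, "tz": -0.9, "rx": 0, "ry": 0, "rz": 0, "grip": -1}, {"tx": -0.917, "ty": -0.104, "tz": -0.9, "rx": 0, "ry": 0, "rz": 0, "grip": -1}, {"tx": -0.917, "ty": -0.104, "tz": -0.9, "rx": 0, "ry": 0, "rz": 0, "grip": -1}, {"tx": -0.917, "ty": -0.104, "tz": -0.9, "rx": 0, "ry": 0, "rz": 0, "grip": -1}, {"tx": 0, "ty": 0, "tz": -1, "rx": 0, "ry": 0, "rz": 0, "grip": -1}, {"tx": 0, "ty": 0, "tz": -1, "rx": 0, "ry": 0, "rz": 0, "grip": -1}, {"tx": 0, "ty": 0, "tz": -1, "rx": 0, "ry": 0, "rz": 0, "grip": -1}]}}

```text
clock: 2.33
tcp_pos: [0.5652, -0.0125, 0.0629]
orientation: [2.221, 2.221, 0.001]
contact_force: [0.4, -0.8, -0.5]
grip_width: 0.0855
```

{"name": "drive_tool", "arguments": {"commands": [{"tx": 0, "ty": 0, "tz": -1, "rx": 0, "ry": 0, "rz": 0, "grip": -1}, {"tx": 0, "ty": 0, "tz": -1, "rx": 0, "ry": 0, "rz": 0, "grip": -1}, {"tx": 0, "ty": 0, "tz": -1, "rx": 0, "ry": 0, "rz": 0, "grip": -1}, {"tx": 0, "ty": 0, "tz": 0, "rx": 0, "ry": 0, "rz": 0, "grip": 1}, {"tx": 0, "ty": 0, "tz": 0, "rx": 0, "ry": 0, "rz": 0, "grip": 1}, {"tx": 0, "ty": 0, "tz": 0, "rx": 0, "ry": 0, "rz": 0, "grip": 1}]}}

```text
clock: 3.08
tcp_pos: [0.5657, -0.0124, 0.0042]
orientation: [2.221, 2.221, 0.002]
contact_force: [0.5, -0.3, -0.3]
grip_width: 0.058
```

{"name": "drive_tool", "arguments": {"commands": [{"tx": 0, "ty": 0, "tz": 0, "rx": 0, "ry": 0, "rz": 0, "grip": 1}, {"tx": 0, "ty": 0, "tz": 0.5, "rx": 0, "ry": 0, "rz": 0, "grip": 1}, {"tx": 0, "ty": 0, "tz": 1, "rx": 0, "ry": 0, "rz": 0, "grip": 1}, {"tx": 0, "ty": 0, "tz": 1, "rx": 0, "ry": 0, "rz": 0, "grip": 1}, {"tx": 0, "ty": 0, "tz": 1, "rx": 0, "ry": 0, "rz": 0, "grip": 1}, {"tx": 0, "ty": 0, "tz": 1, "rx": 0, "ry": 0, "rz": 0, "grip": 1}, {"tx": 0.6, "ty": -0.8, "tz": 1, "rx": 0, "ry": 0, "rz": 0, "grip": 1}, {"tx": 0.6, "ty": -0.8, "tz": 1, "rx": 0, "ry": 0, "rz": 0, "grip": 1}]}}

```text
clock: 4.08
tcp_pos: [0.5893, -0.0447, 0.1349]
orientation: [2.22, 2.222, 0.001]
contact_force: [0.7, 0.6, -1.2]
grip_width: 0.058
```

```bash
python3 - <<'E'
from h import *
o=status.get_obs(); print(o["clock"],o["tcp_pos"],o["grip_width"])
for n in ["scene","side","wrist"]:
    f=eyes.grab_frame(n); cv2.imwrite(f"pics/{n}1.png",f["frame"])
E
```

```text
4.075 [ 0.58925509 -0.04466929  0.13492037] 0.058018378192487355
```

View pics/side1.png

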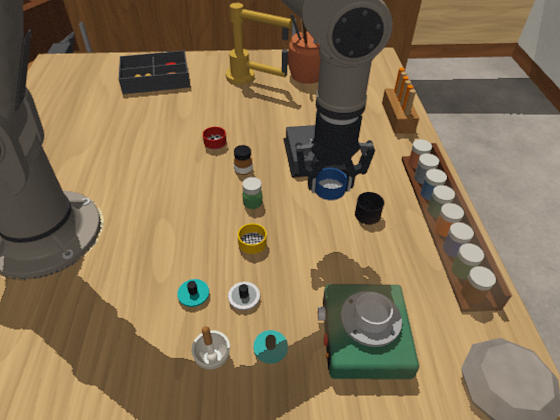

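View pics/wrist1.png

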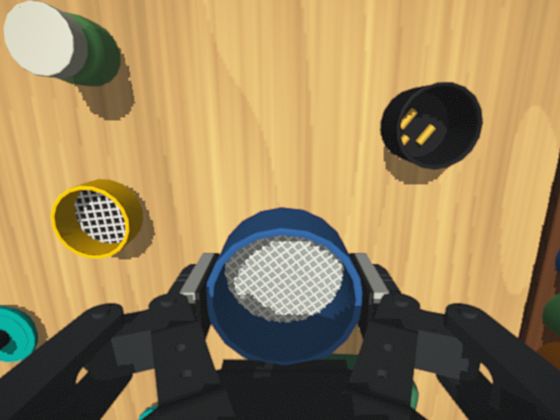

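{"name": "drive_tool", "arguments": {"commands": [{"tx": 0.25, "ty": -1, "tz": 0.1, "rx": 0, "ry": 0, "rz": 0, "grip": 1}, {"tx": 0.25, "ty": -1, "tz": 0, "rx": 0, "ry": 0, "rz": 0, "grip": 1}, {"tx": 0.25, "ty": -1, "tz": 0, "rx": 0, "ry": 0, "rz": 0, "grip": 1}, {"tx": 0.25, "ty": -1, "tz": 0, "rx": 0, "ry": 0, "rz": 0, "grip": 1}, {"tx": 0.25, "ty": -1, "tz": 0, "rx": 0, "ry": 0, "rz": 0, "grip": 1}, {"tx": 0.25, "ty": -1, "tz": 0, "rx": 0, "ry": 0, "rz": 0, "grip": 1}, {"tx": 0.25, "ty": -1, "tz": 0, "rx": 0, "ry": 0, "rz": 0, "grip": 1}, {"tx": 0.25, "ty": -1, "tz": 0, "rx": 0, "ry": 0, "rz": 0, "grip": 1}, {"tx": 0.25, "ty": -1, "tz": 0, "rx": 0, "ry": 0, "rz": 0, "grip": 1}, {"tx": 0, "ty": -1, "tz": 0, "rx": 0, "ry": 0, "rz": 0, "grip": 1}]}}

```text
clock: 5.48
tcp_pos: [0.6344, -0.2456, 0.1352]
orientation: [2.221, 2.222, 0.0]
contact_force: [-0.5, -0.4, -0.5]
grip_width: 0.0582
```

{"name": "drive_tool", "arguments": {"commands": [{"tx": 0, "ty": -0.9, "tz": 0, "rx": 0, "ry": 0, "rz": 0, "grip": 1}, {"tx": 0, "ty": -0.8, "tz": 0, "rx": 0, "ry": 0, "rz": 0, "grip": 1}, {"tx": 0, "ty": 0, "tz": 0, "rx": 0, "ry": 0, "rz": 0, "grip": 1}]}}

```text
clock: 5.85
tcp_pos: [0.6334, -0.2806, 0.1353]
orientation: [2.224, 2.218, -0.001]
contact_force: [-0.2, 0.9, -0.9]
grip_width: 0.0583
```

```bash
cat >> h.py <<'E'
def held(col,dz=.034,out=None):
    o=status.get_obs(); t=o["tcp_pos"]; print(o["clock"],t.round(4),o["orientation"].round(3),o["grip_width"])
    for n in ["scene","side"]:
        f,P=cloud(n)
        if out: cv2.imwrite(f"pics/{n}{out}.png",f["frame"])
        hsv=cv2.cvtColor(f["frame"],cv2.COLOR_BGR2HSV)
        H=hsv[...,0].astype(int); S=hsv[...,1]
        cm={"b":(H>100)&(H<130),"y":(H>18)&(H<34),"r":(H<6)|(H>174)}[col]&(S>130)
        m=cm&sel(P,t[:2],.045,t[2]-.01,t[2]+.06)
        Q=P[m]
        if len(Q)<10: print(n,"few",len(Q)); continue
        top=np.percentile(Q[:,2],97); Q=Q[Q[:,2]>top-.003]
        x,e,k=fit(Q,(.027,.03),t[:2]); print(n,"rim c",x.round(4),"minus tcp",(x-t[:2]).round(4),"top-tcp",round(top-t[2],4),round(e,2),k)
E
python3 -c "
from h import *
held('b',out='2')"
```

```text
5.85 [ 0.6334 -0.2806  0.1353] [ 2.224e+00  2.218e+00 -1.000e-03] 0.05825987830225671
scene rim c [ 0.6345 -0.2806] minus tcp [ 0.0012 -0.    ] top-tcp 0.0328 0.58 77
side few 4
```

{"name": "drive_tool", "arguments": {"commands": [{"tx": 0.08, "ty": -0.03, "tz": -0.5, "rx": 0, "ry": 0, "rz": 0, "grip": 1}, {"tx": 0, "ty": 0, "tz": -0.7, "rx": 0, "ry": 0, "rz": 0, "grip": 1}, {"tx": 0, "ty": 0, "tz": -0.3, "rx": 0, "ry": 0, "rz": 0, "grip": 1}, {"tx": 0, "ty": 0, "tz": -0.2, "rx": 0, "ry": 0, "rz": 0, "grip": 1}, {"tx": 0, "ty": 0, "tz": -0.2, "rx": 0, "ry": 0, "rz": 0, "grip": 1}, {"tx": 0, "ty": 0, "tz": -0.15, "rx": 0, "ry": 0, "rz": 0, "grip": 1}, {"tx": 0, "ty": 0, "tz": 0, "rx": 0, "ry": 0, "rz": 0, "grip": 1}]}}

```text
clock: 6.82
tcp_pos: [0.6357, -0.2794, 0.0958]
orientation: [2.221, 2.221, 0.0]
contact_force: [-2.8, 0.1, 7.1]
grip_width: 0.0585
```

{"name": "drive_tool", "arguments": {"commands": [{"tx": 0, "ty": 0, "tz": 0, "rx": 0, "ry": 0, "rz": 0, "grip": -0.2}, {"tx": 0, "ty": 0, "tz": 0, "rx": 0, "ry": 0, "rz": 0, "grip": -1}, {"tx": 0, "ty": 0, "tz": 0, "rx": 0, "ry": 0, "rz": 0, "grip": -1}, {"tx": 0, "ty": 0, "tz": 0.5, "rx": 0, "ry": 0, "rz": 0, "grip": -1}, {"tx": 0, "ty": 0, "tz": 1, "rx": 0, "ry": 0, "rz": 0, "grip": -1}, {"tx": 0, "ty": 0, "tz": 1, "rx": 0, "ry": 0, "rz": 0, "grip": -1}]}}

```text
clock: 7.58
tcp_pos: [0.636, -0.2793, 0.1464]
orientation: [2.221, 2.221, 0.001]
contact_force: [0.5, 0.4, 1.0]
grip_width: 0.0854
```

```bash
cat >> h.py <<'E'
def ring(c,z,w=.036):
    for n in ["scene","side"]:
        f,P=cloud(n)
        Q=P[sel(P,c,w,z-.005,z+.004)]
        if len(Q)<10: print(n,"few"); continue
        A=np.c_[Q[:,:2]-np.mean(Q[:,:2],0),np.ones(len(Q))]; co,*_=np.linalg.lstsq(A,Q[:,2],rcond=None)
        x,e,k=fit(Q,(.027,.03),c); print(n,"ring",x.round(4),"z",np.median(Q[:,2]).round(4),"slope",co[:2].round(3),round(e,2),k)
E
python3 -c "
from h import *
ring((.636,-.281),.128)
o=status.get_obs();print(o['tcp_pos'],o['contact_force'],o['grip_width'])
f=eyes.grab_frame('scene');cv2.imwrite('pics/s3.png',cv2.resize(f['frame'][100:300,60:330],None,fx=2.5,fy=2.5))"
```

```text
scene ring [ 0.6369 -0.2799] z 0.1266 slope [-0.003  0.004] 0.45 174
side ring [ 0.6371 -0.28  ] z 0.1262 slope [0.001 0.   ] 0.24 270
[ 0.63768985 -0.27999121  0.1485156 ] [ 1.08595897 -0.36197333  0.54041096] 0.08559510187450227
```

View pics/s3.png

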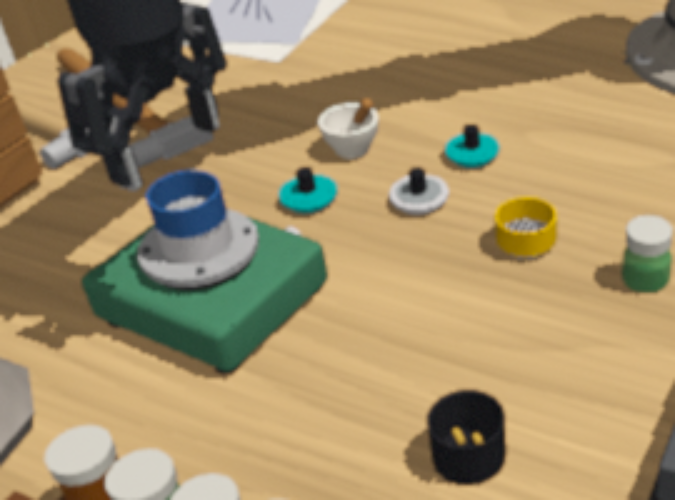

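{"name": "drive_tool", "arguments": {"commands": [{"tx": -0.88, "ty": 1, "tz": 0, "rx": 0, "ry": 0, "rz": 0, "grip": -1}, {"tx": -0.88, "ty": 1, "tz": 0, "rx": 0, "ry": 0, "rz": 0, "grip": -1}, {"tx": -0.88, "ty": 1, "tz": 0, "rx": 0, "ry": 0, "rz": 0, "grip": -1}, {"tx": -0.88, "ty": 1, "tz": 0, "rx": 0, "ry": 0, "rz": 0, "grip": -1}, {"tx": -0.88, "ty": 1, "tz": -0.2, "rx": 0, "ry": 0, "rz": 0, "grip": -1}, {"tx": -0.88, "ty": 1, "tz": -0.5, "rx": 0, "ry": 0, "rz": 0, "grip": -1}, {"tx": -0.88, "ty": 1, "tz": -0.5, "rx": 0, "ry": 0, "rz": 0, "grip": -1}, {"tx": -0.88, "ty": 1, "tz": -0.6, "rx": 0, "ry": 0, "rz": 0, "grip": -1}, {"tx": -0.88, "ty": 1, "tz": -0.6, "rx": 0, "ry": 0, "rz": 0, "grip": -1}, {"tx": -0.88, "ty": 1, "tz": -0.6, "rx": 0, "ry": 0, "rz": 0, "grip": -1}]}}

```text
clock: 8.98
tcp_pos: [0.4587, -0.0784, 0.0838]
orientation: [-2.221, -2.221, 0.0]
contact_force: [0.4, -0.1, -0.6]
grip_width: 0.0856
```

{"name": "drive_tool", "arguments": {"commands": [{"tx": -0.88, "ty": 1, "tz": 0, "rx": 0, "ry": 0, "rz": 0, "grip": -1}, {"tx": 0, "ty": 0, "tz": 0, "rx": 0, "ry": 0, "rz": 0, "grip": -1}, {"tx": 0, "ty": 0, "tz": 0, "rx": 0, "ry": 0, "rz": 0, "grip": -1}]}}

```text
clock: 9.35
tcp_pos: [0.4427, -0.0595, 0.0845]
orientation: [2.221, 2.221, 0.001]
contact_force: [0.1, -0.4, -0.3]
grip_width: 0.0854
```

Positioned; descend 82 mm, close, lift.

{"name": "drive_tool", "arguments": {"commands": [{"tx": 0, "ty": -0.03, "tz": -1, "rx": 0, "ry": 0, "rz": 0, "grip": -1}, {"tx": 0, "ty": 0, "tz": -1, "rx": 0, "ry": 0, "rz": 0, "grip": -1}, {"tx": 0, "ty": 0, "tz": -1, "rx": 0, "ry": 0, "rz": 0, "grip": -1}, {"tx": 0, "ty": 0, "tz": -1, "rx": 0, "ry": 0, "rz": 0, "grip": -1}, {"tx": 0, "ty": 0, "tz": -0.05, "rx": 0, "ry": 0, "rz": 0, "grip": 1}, {"tx": 0, "ty": 0, "tz": 0, "rx": 0, "ry": 0, "rz": 0, "grip": 1}, {"tx": 0, "ty": 0, "tz": 0, "rx": 0, "ry": 0, "rz": 0, "grip": 1}, {"tx": 0, "ty": 0, "tz": 0, "rx": 0, "ry": 0, "rz": 0, "grip": 1}]}}

```text
clock: 10.35
tcp_pos: [0.4425, -0.0597, 0.0038]
orientation: [2.221, 2.221, 0.001]
contact_force: [0.4, 0.0, -0.8]
grip_width: 0.0585
```

{"name": "drive_tool", "arguments": {"commands": [{"tx": 0, "ty": 0, "tz": 0.5, "rx": 0, "ry": 0, "rz": 0, "grip": 1}, {"tx": 0, "ty": 0, "tz": 1, "rx": 0, "ry": 0, "rz": 0, "grip": 1}, {"tx": 0, "ty": 0, "tz": 1, "rx": 0, "ry": 0, "rz": 0, "grip": 1}, {"tx": 0, "ty": 0, "tz": 1, "rx": 0, "ry": 0, "rz": 0, "grip": 1}, {"tx": 0.88, "ty": -1, "tz": 1, "rx": 0, "ry": 0, "rz": 0, "grip": 1}, {"tx": 0.88, "ty": -1, "tz": 1, "rx": 0, "ry": 0, "rz": 0, "grip": 1}, {"tx": 0.88, "ty": -1, "tz": 1, "rx": 0, "ry": 0, "rz": 0, "grip": 1}, {"tx": 0.88, "ty": -1, "tz": 1, "rx": 0, "ry": 0, "rz": 0, "grip": 1}, {"tx": 0.88, "ty": -1, "tz": 0.5, "rx": 0, "ry": 0, "rz": 0, "grip": 1}]}}

```text
clock: 11.48
tcp_pos: [0.5308, -0.1604, 0.1654]
orientation: [2.22, 2.22, 0.002]
contact_force: [0.2, -0.0, -0.7]
grip_width: 0.0588
```

{"name": "drive_tool", "arguments": {"commands": [{"tx": 0.88, "ty": -1, "tz": 0, "rx": 0, "ry": 0, "rz": 0, "grip": 1}, {"tx": 0.88, "ty": -1, "tz": 0, "rx": 0, "ry": 0, "rz": 0, "grip": 1}, {"tx": 0.88, "ty": -1, "tz": 0, "rx": 0, "ry": 0, "rz": 0, "grip": 1}, {"tx": 0.88, "ty": -1, "tz": 0, "rx": 0, "ry": 0, "rz": 0, "grip": 1}, {"tx": 0.88, "ty": -1, "tz": 0, "rx": 0, "ry": 0, "rz": 0, "grip": 1}, {"tx": 0.88, "ty": -1, "tz": 0, "rx": 0, "ry": 0, "rz": 0, "grip": 1}, {"tx": 0, "ty": 0, "tz": 0, "rx": 0, "ry": 0, "rz": 0, "grip": 1}, {"tx": 0, "ty": 0, "tz": 0, "rx": 0, "ry": 0, "rz": 0, "grip": 1}]}}

```text
clock: 12.48
tcp_pos: [0.635, -0.2789, 0.1635]
orientation: [-2.22, -2.221, -0.0]
contact_force: [0.3, 0.3, -0.6]
grip_width: 0.0589
```

```bash
python3 -c "
from h import *
held('y',out='4')"
```

```text
12.475 [ 0.635  -0.2789  0.1635] [-2.22  -2.221 -0.   ] 0.0589222113510929
scene rim c [ 0.636  -0.2789] minus tcp [0.001  0.0001] top-tcp 0.0329 0.66 93
side rim c [ 0.6361 -0.278 ] minus tcp [0.0011 0.0009] top-tcp 0.032 0.3 150
```

{"name": "drive_tool", "arguments": {"commands": [{"tx": 0.05, "ty": -0.08, "tz": -0.5, "rx": 0, "ry": 0, "rz": 0, "grip": 1}, {"tx": 0, "ty": 0, "tz": -0.7, "rx": 0, "ry": 0, "rz": 0, "grip": 1}, {"tx": 0, "ty": 0, "tz": -0.3, "rx": 0, "ry": 0, "rz": 0, "grip": 1}, {"tx": 0, "ty": 0, "tz": -0.2, "rx": 0, "ry": 0, "rz": 0, "grip": 1}, {"tx": 0, "ty": 0, "tz": -0.2, "rx": 0, "ry": 0, "rz": 0, "grip": 1}, {"tx": 0, "ty": 0, "tz": -0.15, "rx": 0, "ry": 0, "rz": 0, "grip": 1}, {"tx": 0, "ty": 0, "tz": 0, "rx": 0, "ry": 0, "rz": 0, "grip": 1}]}}

```text
clock: 13.45
tcp_pos: [0.6367, -0.2814, 0.1236]
orientation: [2.221, 2.221, 0.001]
contact_force: [-2.7, 1.5, 5.9]
grip_width: 0.0589
```

{"name": "drive_tool", "arguments": {"commands": [{"tx": 0, "ty": 0, "tz": 0, "rx": 0, "ry": 0, "rz": 0, "grip": -0.2}, {"tx": 0, "ty": 0, "tz": 0, "rx": 0, "ry": 0, "rz": 0, "grip": -1}, {"tx": 0, "ty": 0, "tz": 0, "rx": 0, "ry": 0, "rz": 0, "grip": -1}, {"tx": 0, "ty": 0, "tz": 0.5, "rx": 0, "ry": 0, "rz": 0, "grip": -1}, {"tx": 0, "ty": 0, "tz": 1, "rx": 0, "ry": 0, "rz": 0, "grip": -1}, {"tx": 0, "ty": 0, "tz": 1, "rx": 0, "ry": 0, "rz": 0, "grip": -1}, {"tx": 0, "ty": 0, "tz": 0, "rx": 0, "ry": 0, "rz": 0, "grip": -1}]}}

```text
clock: 14.32
tcp_pos: [0.6382, -0.282, 0.1756]
orientation: [2.218, 2.218, 0.004]
contact_force: [0.4, -1.0, -0.8]
grip_width: 0.0853
```

```bash
python3 -c "
from h import *
ring((.636,-.281),.156)
o=status.get_obs();print(o['clock'],o['tcp_pos'],o['contact_force'],o['grip_width'])
ring((.356,.2815),.036)
f=eyes.grab_frame('scene');cv2.imwrite('pics/s5.png',cv2.resize(f['frame'][100:300,60:330],None,fx=2.5,fy=2.5))"
```

```text
scene ring [ 0.6379 -0.281 ] z 0.1545 slope [0.002 0.004] 0.49 185
side ring [ 0.6382 -0.281 ] z 0.1541 slope [-0.001 -0.003] 0.21 289
14.425 [ 0.63666142 -0.28128393  0.17278534] [-0.28058957  0.31929043 -0.64729998] 0.08548491728461435
scene ring [0.3555 0.281 ] z 0.0348 slope [-0.003 -0.001] 0.56 157
side ring [0.3565 0.281 ] z 0.0336 slope [-0.003  0.001] 0.57 90
```

View pics/s5.png

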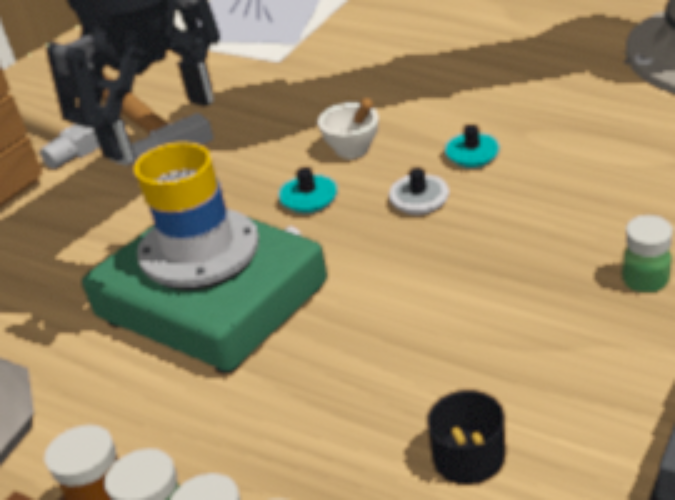

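{"name": "drive_tool", "arguments": {"commands": [{"tx": -0.486, "ty": 0.97, "tz": 0, "rx": 0, "ry": 0, "rz": 0, "grip": -1}, {"tx": -0.486, "ty": 0.97, "tz": 0, "rx": 0, "ry": 0, "rz": 0, "grip": -1}, {"tx": -0.486, "ty": 0.97, "tz": 0, "rx": 0, "ry": 0, "rz": 0, "grip": -1}, {"tx": -0.486, "ty": 0.97, "tz": 0, "rx": 0, "ry": 0, "rz": 0, "grip": -1}, {"tx": -0.486, "ty": 0.97, "tz": 0, "rx": 0, "ry": 0, "rz": 0, "grip": -1}, {"tx": -0.486, "ty": 0.97, "tz": 0, "rx": 0, "ry": 0, "rz": 0, "grip": -1}, {"tx": -0.486, "ty": 0.97, "tz": 0, "rx": 0, "ry": 0, "rz": 0, "grip": -1}, {"tx": -0.486, "ty": 0.97, "tz": 0, "rx": 0, "ry": 0, "rz": 0, "grip": -1}, {"tx": -0.486, "ty": 0.97, "tz": 0, "rx": 0, "ry": 0, "rz": 0, "grip": -1}, {"tx": -0.486, "ty": 0.97, "tz": 0, "rx": 0, "ry": 0, "rz": 0, "grip": -1}]}}

```text
clock: 15.82
tcp_pos: [0.5388, -0.086, 0.1724]
orientation: [2.221, 2.221, 0.0]
contact_force: [-0.2, -0.2, -0.2]
grip_width: 0.0854
```

{"name": "drive_tool", "arguments": {"commands": [{"tx": -0.486, "ty": 0.97, "tz": 0, "rx": 0, "ry": 0, "rz": 0, "grip": -1}, {"tx": -0.486, "ty": 0.97, "tz": 0, "rx": 0, "ry": 0, "rz": 0, "grip": -1}, {"tx": -0.486, "ty": 0.97, "tz": 0, "rx": 0, "ry": 0, "rz": 0, "grip": -1}, {"tx": -0.486, "ty": 0.97, "tz": 0, "rx": 0, "ry": 0, "rz": 0, "grip": -1}, {"tx": -0.486, "ty": 0.97, "tz": 0, "rx": 0, "ry": 0, "rz": 0, "grip": -1}, {"tx": -0.486, "ty": 0.97, "tz": 0, "rx": 0, "ry": 0, "rz": 0, "grip": -1}, {"tx": -0.486, "ty": 0.97, "tz": 0, "rx": 0, "ry": 0, "rz": 0, "grip": -1}, {"tx": -0.486, "ty": 0.97, "tz": 0, "rx": 0, "ry": 0, "rz": 0, "grip": -1}, {"tx": -0.486, "ty": 0.97, "tz": 0, "rx": 0, "ry": 0, "rz": 0, "grip": -1}, {"tx": -0.486, "ty": 0.97, "tz": 0, "rx": 0, "ry": 0, "rz": 0, "grip": -1}]}}

```text
clock: 17.08
tcp_pos: [0.4413, 0.1077, 0.1724]
orientation: [2.221, 2.221, 0.0]
contact_force: [1.5, -0.4, -0.6]
grip_width: 0.0855
```

{"name": "drive_tool", "arguments": {"commands": [{"tx": -0.486, "ty": 0.97, "tz": 0, "rx": 0, "ry": 0, "rz": 0, "grip": -1}, {"tx": -0.486, "ty": 0.97, "tz": 0, "rx": 0, "ry": 0, "rz": 0, "grip": -1}, {"tx": -0.486, "ty": 0.97, "tz": 0, "rx": 0, "ry": 0, "rz": 0, "grip": -1}, {"tx": -0.486, "ty": 0.97, "tz": 0, "rx": 0, "ry": 0, "rz": 0, "grip": -1}, {"tx": -0.486, "ty": 0.97, "tz": -0.2, "rx": 0, "ry": 0, "rz": 0, "grip": -1}, {"tx": -0.486, "ty": 0.97, "tz": -0.5, "rx": 0, "ry": 0, "rz": 0, "grip": -1}, {"tx": -0.486, "ty": 0.97, "tz": -0.8, "rx": 0, "ry": 0, "rz": 0, "grip": -1}, {"tx": -0.486, "ty": 0.97, "tz": -1, "rx": 0, "ry": 0, "rz": 0, "grip": -1}, {"tx": -0.486, "ty": 0.97, "tz": -1, "rx": 0, "ry": 0, "rz": 0, "grip": -1}, {"tx": 0, "ty": 0, "tz": 0, "rx": 0, "ry": 0, "rz": 0, "grip": -1}]}}

```text
clock: 18.32
tcp_pos: [0.3528, 0.2821, 0.1015]
orientation: [-2.217, -2.225, 0.003]
contact_force: [-0.4, -0.9, 0.2]
grip_width: 0.0853
```

{"name": "drive_tool", "arguments": {"commands": [{"tx": 0.08, "ty": -0.05, "tz": -1, "rx": 0, "ry": 0, "rz": 0, "grip": -1}, {"tx": 0, "ty": 0, "tz": -1, "rx": 0, "ry": 0, "rz": 0, "grip": -1}, {"tx": 0, "ty": 0, "tz": -1, "rx": 0, "ry": 0, "rz": 0, "grip": -1}, {"tx": 0, "ty": 0, "tz": -1, "rx": 0, "ry": 0, "rz": 0, "grip": -1}, {"tx": 0, "ty": 0, "tz": -0.9, "rx": 0, "ry": 0, "rz": 0, "grip": -1}, {"tx": 0, "ty": 0, "tz": 0, "rx": 0, "ry": 0, "rz": 0, "grip": 1}, {"tx": 0, "ty": 0, "tz": 0, "rx": 0, "ry": 0, "rz": 0, "grip": 1}, {"tx": 0, "ty": 0, "tz": 0, "rx": 0, "ry": 0, "rz": 0, "grip": 1}, {"tx": 0, "ty": 0, "tz": 0, "rx": 0, "ry": 0, "rz": 0, "grip": 1}]}}

```text
clock: 19.45
tcp_pos: [0.357, 0.2806, 0.0052]
orientation: [2.222, 2.221, 0.002]
contact_force: [-0.1, -1.3, 7.8]
grip_width: 0.0583
```

{"name": "drive_tool", "arguments": {"commands": [{"tx": 0, "ty": 0, "tz": 0.5, "rx": 0, "ry": 0, "rz": 0, "grip": 1}, {"tx": 0, "ty": 0, "tz": 1, "rx": 0, "ry": 0, "rz": 0, "grip": 1}, {"tx": 0, "ty": 0, "tz": 1, "rx": 0, "ry": 0, "rz": 0, "grip": 1}, {"tx": 0, "ty": 0, "tz": 1, "rx": 0, "ry": 0, "rz": 0, "grip": 1}, {"tx": 0, "ty": 0, "tz": 1, "rx": 0, "ry": 0, "rz": 0, "grip": 1}, {"tx": 0, "ty": 0, "tz": 1, "rx": 0, "ry": 0, "rz": 0, "grip": 1}, {"tx": 0, "ty": 0, "tz": 1, "rx": 0, "ry": 0, "rz": 0, "grip": 1}, {"tx": 0.486, "ty": -0.97, "tz": 1, "rx": 0, "ry": 0, "rz": 0, "grip": 1}, {"tx": 0.486, "ty": -0.97, "tz": 1, "rx": 0, "ry": 0, "rz": 0, "grip": 1}, {"tx": 0.486, "ty": -0.97, "tz": 1, "rx": 0, "ry": 0, "rz": 0, "grip": 1}]}}

```text
clock: 20.7
tcp_pos: [0.3854, 0.2214, 0.1955]
orientation: [-2.221, -2.222, -0.001]
contact_force: [0.4, 0.3, -0.4]
grip_width: 0.0583
```

{"name": "drive_tool", "arguments": {"commands": [{"tx": 0.486, "ty": -0.97, "tz": 0, "rx": 0, "ry": 0, "rz": 0, "grip": 1}, {"tx": 0.486, "ty": -0.97, "tz": 0, "rx": 0, "ry": 0, "rz": 0, "grip": 1}, {"tx": 0.486, "ty": -0.97, "tz": 0, "rx": 0, "ry": 0, "rz": 0, "grip": 1}, {"tx": 0.486, "ty": -0.97, "tz": 0, "rx": 0, "ry": 0, "rz": 0, "grip": 1}, {"tx": 0.486, "ty": -0.97, "tz": 0, "rx": 0, "ry": 0, "rz": 0, "grip": 1}, {"tx": 0.486, "ty": -0.97, "tz": 0, "rx": 0, "ry": 0, "rz": 0, "grip": 1}, {"tx": 0.486, "ty": -0.97, "tz": 0, "rx": 0, "ry": 0, "rz": 0, "grip": 1}, {"tx": 0.486, "ty": -0.97, "tz": 0, "rx": 0, "ry": 0, "rz": 0, "grip": 1}, {"tx": 0.486, "ty": -0.97, "tz": 0, "rx": 0, "ry": 0, "rz": 0, "grip": 1}, {"tx": 0.486, "ty": -0.97, "tz": 0, "rx": 0, "ry": 0, "rz": 0, "grip": 1}]}}

```text
clock: 21.95
tcp_pos: [0.4826, 0.0276, 0.1949]
orientation: [-2.221, -2.222, -0.001]
contact_force: [0.7, 0.2, 0.1]
grip_width: 0.0587
```

{"name": "drive_tool", "arguments": {"commands": [{"tx": 0.486, "ty": -0.97, "tz": 0, "rx": 0, "ry": 0, "rz": 0, "grip": 1}, {"tx": 0.486, "ty": -0.97, "tz": 0, "rx": 0, "ry": 0, "rz": 0, "grip": 1}, {"tx": 0.486, "ty": -0.97, "tz": 0, "rx": 0, "ry": 0, "rz": 0, "grip": 1}, {"tx": 0.486, "ty": -0.97, "tz": 0, "rx": 0, "ry": 0, "rz": 0, "grip": 1}, {"tx": 0.486, "ty": -0.97, "tz": 0, "rx": 0, "ry": 0, "rz": 0, "grip": 1}, {"tx": 0.486, "ty": -0.97, "tz": 0, "rx": 0, "ry": 0, "rz": 0, "grip": 1}, {"tx": 0.486, "ty": -0.97, "tz": 0, "rx": 0, "ry": 0, "rz": 0, "grip": 1}, {"tx": 0.486, "ty": -0.97, "tz": 0, "rx": 0, "ry": 0, "rz": 0, "grip": 1}, {"tx": 0.486, "ty": -0.97, "tz": 0, "rx": 0, "ry": 0, "rz": 0, "grip": 1}, {"tx": 0.486, "ty": -0.97, "tz": 0, "rx": 0, "ry": 0, "rz": 0, "grip": 1}]}}

```text
clock: 23.2
tcp_pos: [0.5804, -0.167, 0.1944]
orientation: [-2.221, -2.221, -0.0]
contact_force: [0.3, 0.2, -1.0]
grip_width: 0.058
```

{"name": "drive_tool", "arguments": {"commands": [{"tx": 0.486, "ty": -0.97, "tz": 0, "rx": 0, "ry": 0, "rz": 0, "grip": 1}, {"tx": 0.486, "ty": -0.97, "tz": 0, "rx": 0, "ry": 0, "rz": 0, "grip": 1}, {"tx": 0.486, "ty": -0.97, "tz": 0, "rx": 0, "ry": 0, "rz": 0, "grip": 1}, {"tx": 0.486, "ty": -0.97, "tz": 0, "rx": 0, "ry": 0, "rz": 0, "grip": 1}, {"tx": 0.486, "ty": -0.97, "tz": 0, "rx": 0, "ry": 0, "rz": 0, "grip": 1}, {"tx": 0.486, "ty": -0.97, "tz": 0, "rx": 0, "ry": 0, "rz": 0, "grip": 1}, {"tx": 0, "ty": 0, "tz": 0, "rx": 0, "ry": 0, "rz": 0, "grip": 1}, {"tx": 0, "ty": 0, "tz": 0, "rx": 0, "ry": 0, "rz": 0, "grip": 1}]}}

```text
clock: 24.2
tcp_pos: [0.6381, -0.2817, 0.194]
orientation: [-2.22, -2.221, -0.0]
contact_force: [-0.5, 0.8, -1.8]
grip_width: 0.058
```

```bash
python3 -c "
from h import *
held('r',out='6')"
```

```text
24.2 [ 0.6381 -0.2817  0.194 ] [-2.22  -2.221 -0.   ] 0.05800247066814866
scene rim c [ 0.6388 -0.279 ] minus tcp [0.0007 0.0027] top-tcp 0.0307 0.6 106
side rim c [ 0.6389 -0.2783] minus tcp [0.0008 0.0034] top-tcp 0.0302 0.22 72
```

{"name": "drive_tool", "arguments": {"commands": [{"tx": -0.05, "ty": -0.11, "tz": -0.5, "rx": 0, "ry": 0, "rz": 0, "grip": 1}, {"tx": 0, "ty": 0, "tz": -0.7, "rx": 0, "ry": 0, "rz": 0, "grip": 1}, {"tx": 0, "ty": 0, "tz": -0.3, "rx": 0, "ry": 0, "rz": 0, "grip": 1}, {"tx": 0, "ty": 0, "tz": -0.2, "rx": 0, "ry": 0, "rz": 0, "grip": 1}, {"tx": 0, "ty": 0, "tz": -0.2, "rx": 0, "ry": 0, "rz": 0, "grip": 1}, {"tx": 0, "ty": 0, "tz": -0.2, "rx": 0, "ry": 0, "rz": 0, "grip": 1}, {"tx": 0, "ty": 0, "tz": 0, "rx": 0, "ry": 0, "rz": 0, "grip": 1}]}}

```text
clock: 25.18
tcp_pos: [0.6375, -0.2847, 0.1533]
orientation: [2.221, 2.221, 0.001]
contact_force: [-2.2, 0.6, 4.7]
grip_width: 0.058
```

{"name": "drive_tool", "arguments": {"commands": [{"tx": 0, "ty": 0, "tz": 0, "rx": 0, "ry": 0, "rz": 0, "grip": -0.2}, {"tx": 0, "ty": 0, "tz": 0, "rx": 0, "ry": 0, "rz": 0, "grip": -1}, {"tx": 0, "ty": 0, "tz": 0, "rx": 0, "ry": 0, "rz": 0, "grip": -1}, {"tx": 0, "ty": 0, "tz": 0.5, "rx": 0, "ry": 0, "rz": 0, "grip": -1}, {"tx": 0, "ty": 0, "tz": 1, "rx": 0, "ry": 0, "rz": 0, "grip": -1}, {"tx": 0, "ty": 0, "tz": 1, "rx": 0, "ry": 0, "rz": 0, "grip": -1}, {"tx": 0, "ty": 0, "tz": 0, "rx": 0, "ry": 0, "rz": 0, "grip": -1}]}}

```text
clock: 26.05
tcp_pos: [0.6387, -0.2852, 0.2057]
orientation: [2.218, 2.218, 0.004]
contact_force: [0.2, 0.9, 0.3]
grip_width: 0.0854
```

```bash
python3 -c "
from h import *
ring((.636,-.281),.184)
o=status.get_obs();print(o['clock'],o['tcp_pos'],o['contact_force'],o['grip_width'])
f,P=cloud('side');
c=(.4253,-.1899)
for k,zl,zh,R in (('knob',.032,.042,(0,.009)),('disc',.010,.018,(.009,.03))):
    Q=P[sel(P,c,.035,zl,zh)]; print(k,fit(Q,R,c),Q.min(0).round(4),Q.max(0).round(4))
f=eyes.grab_frame('scene');cv2.imwrite('pics/s7.png',cv2.resize(f['frame'][100:300,60:330],None,fx=2.5,fy=2.5))"
```

```text
scene ring [ 0.6387 -0.2815] z 0.1824 slope [ 0.003 -0.001] 0.48 190
side ring [ 0.6388 -0.2818] z 0.1821 slope [-0.001 -0.009] 0.19 308
26.15 [ 0.63724577 -0.28445985  0.20276375] [ 0.22770324  1.03519668 -0.08114616] 0.08536313071732021
knob (array([ 0.42565448, -0.19012066]), np.float64(0.020998809727231074), 71) [ 0.4172 -0.1992  0.0326] [ 0.4338 -0.181   0.0401]
disc (array([ 0.42556441, -0.18885314]), np.float64(0.08173157045151594), 572) [ 0.3956 -0.2192  0.01  ] [ 0.4551 -0.1599  0.0178]
```

View pics/s7.png

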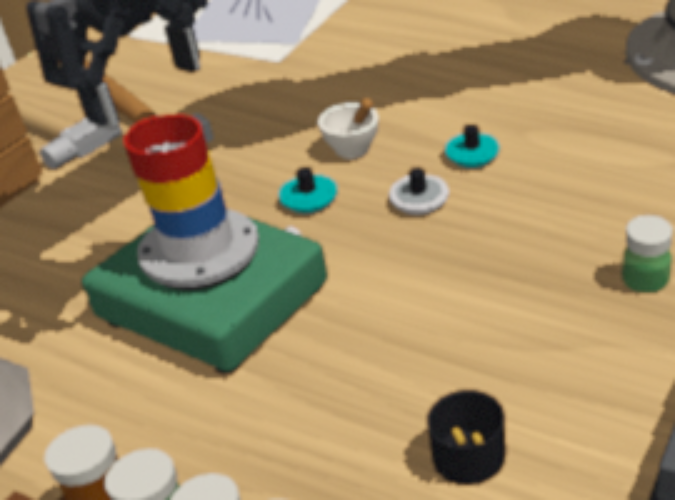

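{"name": "drive_tool", "arguments": {"commands": [{"tx": -0.967, "ty": 0.43, "tz": 0, "rx": 0, "ry": 0, "rz": 0, "grip": -1}, {"tx": -0.967, "ty": 0.43, "tz": 0, "rx": 0, "ry": 0, "rz": 0, "grip": -1}, {"tx": -0.967, "ty": 0.43, "tz": 0, "rx": 0, "ry": 0, "rz": 0, "grip": -1}, {"tx": -0.967, "ty": 0.43, "tz": 0, "rx": 0, "ry": 0, "rz": 0, "grip": -1}, {"tx": -0.967, "ty": 0.43, "tz": 0, "rx": 0, "ry": 0, "rz": 0, "grip": -0.1}, {"tx": -0.967, "ty": 0.43, "tz": -0.8, "rx": 0, "ry": 0, "rz": 0, "grip": -0.1}, {"tx": -0.967, "ty": 0.43, "tz": -0.8, "rx": 0, "ry": 0, "rz": 0, "grip": -0.1}, {"tx": -0.967, "ty": 0.43, "tz": -0.8, "rx": 0, "ry": 0, "rz": 0, "grip": -0.1}, {"tx": -0.967, "ty": 0.43, "tz": -0.8, "rx": 0, "ry": 0, "rz": 0, "grip": -0.1}, {"tx": -0.967, "ty": 0.43, "tz": -0.8, "rx": 0, "ry": 0, "rz": 0, "grip": -0.1}]}}

```text
clock: 27.5
tcp_pos: [0.4426, -0.198, 0.1213]
orientation: [-2.221, -2.221, 0.001]
contact_force: [1.6, -0.4, 0.0]
grip_width: 0.0469
```

{"name": "drive_tool", "arguments": {"commands": [{"tx": -0.967, "ty": 0.43, "tz": -0.8, "rx": 0, "ry": 0, "rz": 0, "grip": -0.1}, {"tx": 0, "ty": 0, "tz": -1, "rx": 0, "ry": 0, "rz": 0, "grip": -0.1}, {"tx": 0, "ty": 0, "tz": 0, "rx": 0, "ry": 0, "rz": 0, "grip": -0.1}, {"tx": 0, "ty": 0, "tz": 0, "rx": 0, "ry": 0, "rz": 0, "grip": -0.1}]}}

```text
clock: 28.0
tcp_pos: [0.4248, -0.19, 0.0866]
orientation: [2.221, 2.221, 0.0]
contact_force: [0.3, 0.5, -0.8]
grip_width: 0.0473
```

{"name": "drive_tool", "arguments": {"commands": [{"tx": 0, "ty": 0, "tz": -1, "rx": 0, "ry": 0, "rz": 0, "grip": -0.1}, {"tx": 0, "ty": 0, "tz": -1, "rx": 0, "ry": 0, "rz": 0, "grip": -0.1}, {"tx": 0, "ty": 0, "tz": -1, "rx": 0, "ry": 0, "rz": 0, "grip": -0.1}, {"tx": 0, "ty": 0, "tz": -0.4, "rx": 0, "ry": 0, "rz": 0, "grip": -0.1}, {"tx": 0, "ty": 0, "tz": 0, "rx": 0, "ry": 0, "rz": 0, "grip": 1}, {"tx": 0, "ty": 0, "tz": 0, "rx": 0, "ry": 0, "rz": 0, "grip": 1}, {"tx": 0, "ty": 0, "tz": 0, "rx": 0, "ry": 0, "rz": 0, "grip": 1}, {"tx": 0, "ty": 0, "tz": 0, "rx": 0, "ry": 0, "rz": 0, "grip": 1}]}}

```text
clock: 29.0
tcp_pos: [0.4251, -0.1901, 0.019]
orientation: [2.221, 2.22, 0.001]
contact_force: [-0.2, -0.1, 6.3]
grip_width: 0.0168
```

{"name": "drive_tool", "arguments": {"commands": [{"tx": 0, "ty": 0, "tz": 0.5, "rx": 0, "ry": 0, "rz": 0, "grip": 1}, {"tx": 0, "ty": 0, "tz": 1, "rx": 0, "ry": 0, "rz": 0, "grip": 1}, {"tx": 0, "ty": 0, "tz": 1, "rx": 0, "ry": 0, "rz": 0, "grip": 1}, {"tx": 0, "ty": 0, "tz": 1, "rx": 0, "ry": 0, "rz": 0, "grip": 1}, {"tx": 0, "ty": 0, "tz": 1, "rx": 0, "ry": 0, "rz": 0, "grip": 1}, {"tx": 0, "ty": 0, "tz": 1, "rx": 0, "ry": 0, "rz": 0, "grip": 1}, {"tx": 0, "ty": 0, "tz": 1, "rx": 0, "ry": 0, "rz": 0, "grip": 1}, {"tx": 0, "ty": 0, "tz": 1, "rx": 0, "ry": 0, "rz": 0, "grip": 1}, {"tx": 0.967, "ty": -0.416, "tz": 1, "rx": 0, "ry": 0, "rz": 0, "grip": 1}, {"tx": 0.967, "ty": -0.416, "tz": 1, "rx": 0, "ry": 0, "rz": 0, "grip": 1}]}}

```text
clock: 30.25
tcp_pos: [0.463, -0.2065, 0.2095]
orientation: [-2.221, -2.221, -0.0]
contact_force: [1.3, 1.0, -1.5]
grip_width: 0.0168
```

{"name": "drive_tool", "arguments": {"commands": [{"tx": 0.967, "ty": -0.416, "tz": 0.9, "rx": 0, "ry": 0, "rz": 0, "grip": 1}, {"tx": 0.967, "ty": -0.416, "tz": 0, "rx": 0, "ry": 0, "rz": 0, "grip": 1}, {"tx": 0.967, "ty": -0.416, "tz": 0, "rx": 0, "ry": 0, "rz": 0, "grip": 1}, {"tx": 0.967, "ty": -0.416, "tz": 0, "rx": 0, "ry": 0, "rz": 0, "grip": 1}, {"tx": 0.967, "ty": -0.416, "tz": 0, "rx": 0, "ry": 0, "rz": 0, "grip": 1}, {"tx": 0.967, "ty": -0.416, "tz": 0, "rx": 0, "ry": 0, "rz": 0, "grip": 1}, {"tx": 0.967, "ty": -0.416, "tz": 0, "rx": 0, "ry": 0, "rz": 0, "grip": 1}, {"tx": 0.967, "ty": -0.416, "tz": 0, "rx": 0, "ry": 0, "rz": 0, "grip": 1}, {"tx": 0.967, "ty": -0.416, "tz": 0, "rx": 0, "ry": 0, "rz": 0, "grip": 1}, {"tx": 0, "ty": 0, "tz": 0, "rx": 0, "ry": 0, "rz": 0, "grip": 1}]}}

```text
clock: 31.5
tcp_pos: [0.6375, -0.2815, 0.2261]
orientation: [-2.221, -2.221, 0.0]
contact_force: [-0.1, -0.4, -0.8]
grip_width: 0.0168
```

{"name": "drive_tool", "arguments": {"commands": [{"tx": 0, "ty": 0, "tz": 0, "rx": 0, "ry": 0, "rz": 0, "grip": 1}, {"tx": 0, "ty": 0, "tz": 0, "rx": 0, "ry": 0, "rz": 0, "grip": 1}]}}

```text
clock: 31.75
tcp_pos: [0.6364, -0.2811, 0.2265]
orientation: [-2.221, -2.221, 0.0]
contact_force: [-1.4, 0.3, -0.8]
grip_width: 0.0168
```

```bash
python3 - <<'E'
from h import *
o=status.get_obs();t=o["tcp_pos"];print(o['clock'],t,o['contact_force'],o['grip_width'])
for n in ["scene","side"]:
    f,P=cloud(n); cv2.imwrite(f"pics/{n}8.png",cv2.resize(f['frame'][80:300,60:330] if n=="scene" else f['frame'][160:400,250:470],None,fx=2.5,fy=2.5))
    Q=P[sel(P,t[:2],.036,t[2]-.011,t[2]+.0005)]
    d=np.hypot(*(Q[:,:2]-t[:2]).T); Q=Q[d>.016]
    print(n,len(Q),np.median(Q[:,2])-t[2],fit(Q,(.008,.03),t[:2]),Q.min(0).round(4),Q.max(0).round(4))
    A=np.c_[Q[:,:2]-Q[:,:2].mean(0),np.ones(len(Q))];print(np.linalg.lstsq(A,Q[:,2],rcond=None)[0].round(4))
E
```

```text
31.75 [ 0.63644009 -0.28111295  0.22652447] [-1.40354365  0.2786734  -0.82782529] 0.01683539312046397
scene 277 -0.005431429540461052 (array([ 0.63785402, -0.27950035]), np.float64(0.024002831830060287), 277) [ 0.6077 -0.3089  0.2157] [ 0.6673 -0.2506  0.2234]
[-0.0363 -0.0342  0.2206]
side 554 -0.00621248820139525 (array([ 0.63764704, -0.28168842]), np.float64(0.02935841968224328), 554) [ 0.6083 -0.311   0.2156] [ 0.6679 -0.2555  0.2263]
[0.0068 0.0191 0.2201]
```

View pics/scene8.png

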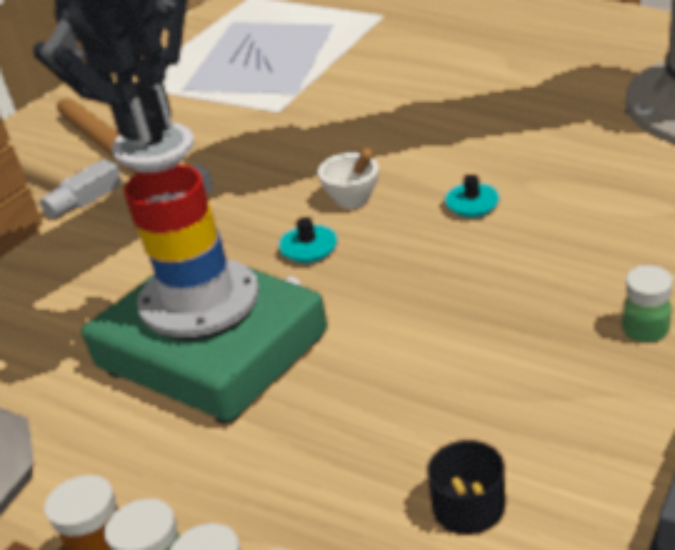

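View pics/side8.png

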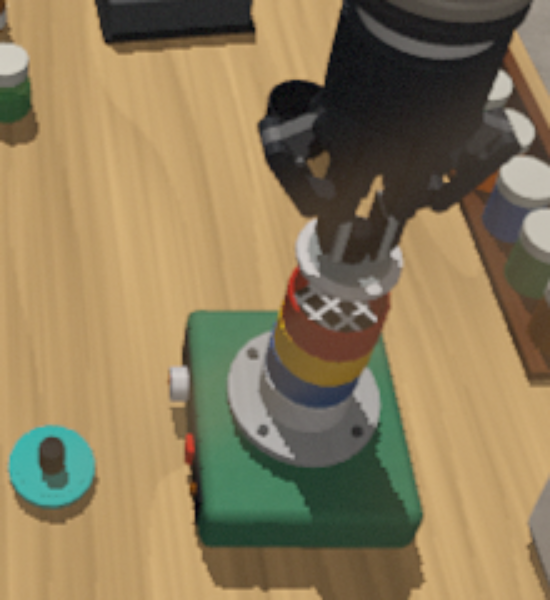

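{"name": "drive_tool", "arguments": {"commands": [{"tx": 0.05, "ty": -0.05, "tz": -0.4, "rx": 0, "ry": 0, "rz": 0, "grip": 1}, {"tx": 0, "ty": 0, "tz": -0.4, "rx": 0, "ry": 0, "rz": 0, "grip": 1}, {"tx": 0, "ty": 0, "tz": -0.25, "rx": 0, "ry": 0, "rz": 0, "grip": 1}, {"tx": 0, "ty": 0, "tz": -0.2, "rx": 0, "ry": 0, "rz": 0, "grip": 1}, {"tx": 0, "ty": 0, "tz": -0.2, "rx": 0, "ry": 0, "rz": 0, "grip": 1}, {"tx": 0, "ty": 0, "tz": -0.15, "rx": 0, "ry": 0, "rz": 0, "grip": 1}, {"tx": 0, "ty": 0, "tz": 0, "rx": 0, "ry": 0, "rz": 0, "grip": 1}]}}

```text
clock: 32.72
tcp_pos: [0.6384, -0.2825, 0.1951]
orientation: [2.221, 2.221, 0.001]
contact_force: [-0.9, -0.0, 3.1]
grip_width: 0.0167
```

{"name": "drive_tool", "arguments": {"commands": [{"tx": 0, "ty": 0, "tz": 0, "rx": 0, "ry": 0, "rz": 0, "grip": 0.2}, {"tx": 0, "ty": 0, "tz": 0, "rx": 0, "ry": 0, "rz": 0, "grip": -0.1}, {"tx": 0, "ty": 0, "tz": 0, "rx": 0, "ry": 0, "rz": 0, "grip": -0.1}, {"tx": 0, "ty": 0, "tz": 0.5, "rx": 0, "ry": 0, "rz": 0, "grip": -0.1}, {"tx": 0, "ty": 0, "tz": 1, "rx": 0, "ry": 0, "rz": 0, "grip": -0.1}, {"tx": 0, "ty": 0, "tz": 1, "rx": 0, "ry": 0, "rz": 0, "grip": -0.1}, {"tx": 0, "ty": 0, "tz": 1, "rx": 0, "ry": 0, "rz": 0, "grip": -0.1}, {"tx": 0, "ty": 0, "tz": 1, "rx": 0, "ry": 0, "rz": 0, "grip": -0.1}, {"tx": 0, "ty": 0, "tz": 0, "rx": 0, "ry": 0, "rz": 0, "grip": -0.1}]}}

```text
clock: 33.85
tcp_pos: [0.6393, -0.2829, 0.2873]
orientation: [2.219, 2.218, 0.003]
contact_force: [0.3, -0.2, -0.1]
grip_width: 0.0468
```

```bash
python3 - <<'E'
from h import *
o=status.get_obs();t=o["tcp_pos"];print(o['clock'],t,o['contact_force'],o['grip_width'])
c=(.638,-.2815)
for n in ["scene","side"]:
    f,P=cloud(n); cv2.imwrite(f"pics/{n}9.png",f['frame'])
    Q=P[sel(P,c,.036,.184,.194)]
    print(n,len(Q),np.median(Q[:,2]),fit(Q,(.008,.03),c),Q.min(0).round(4),Q.max(0).round(4))
    A=np.c_[Q[:,:2]-Q[:,:2].mean(0),np.ones(len(Q))];print(np.linalg.lstsq(A,Q[:,2],rcond=None)[0].round(4))
    for k in ["green_jar","amber_jar","black_tin","mortar"]:
        d=spotter.masks_of(n,k)
        if d: print(k,np.nanmedian(P[d[0]["mask"]],0).round(3))
E
```

```text
33.85 [ 0.639264   -0.2829135   0.28730267] [ 0.32257181 -0.20732607 -0.09836075] 0.046833449697912845
scene 390 0.18982543570259397 (array([ 0.63934304, -0.28243487]), np.float64(0.2382386333077111), 390) [ 0.6103 -0.3131  0.1841] [ 0.6695 -0.2528  0.1939]
[-0.0238 -0.0252  0.1895]
green_jar [0.461 0.067 0.037]
amber_jar [0.442 0.18  0.04 ]
mortar [ 0.372 -0.299  0.031]
side 926 0.18900539462368054 (array([ 0.63981102, -0.2817011 ]), np.float64(0.07172519541258104), 926) [ 0.6103 -0.3126  0.1843] [ 0.6695 -0.2519  0.1939]
[0.0069 0.01   0.189 ]
green_jar [0.447 0.05  0.039]
amber_jar [0.427 0.165 0.039]
black_tin [ 0.684 -0.005  0.02 ]
mortar [ 0.37  -0.299  0.029]
```

View pics/scene9.png

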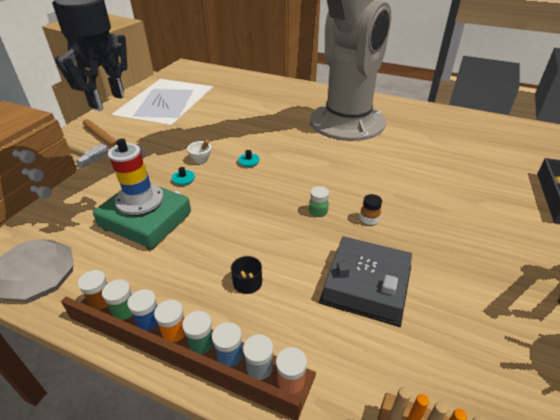

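View pics/side9.png

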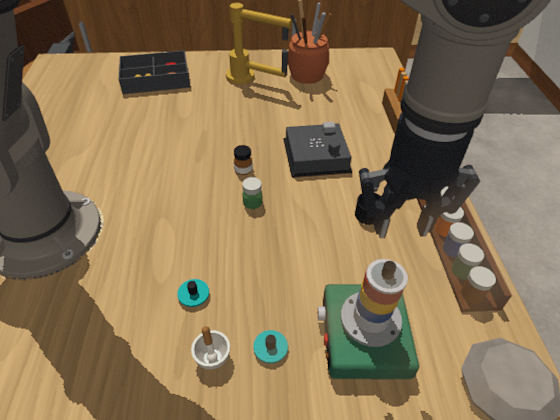

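```bash
python3 -c "
from h import *
print(workorder.hand_in(), status.get_obs()['clock'])"
```

```text
the job is handed in; nothing more can be done
the job is handed in; nothing more can be done
```

The stack is built and handed in at about 34 s of the 96 s: blue, then yellow, then red sieve in the pan, and the aluminium lid on top. The turquoise look-alike lids were left alone. The hand-in gave no verdict, so what follows comes from my own camera checks.

- **Position and depth:** Each rim and the lid measured within about 2 mm of the axis below. Heights were within about 2 mm of fully home, and the cameras generally read 1 to 2 mm low.
- **Level:** Almost all slope readings were 0.01 or less. The lid is the exception: the scene camera gave about 0.035 and the side camera about 0.01. Both are under the 0.06 limit. I put the higher reading down to edge points in the scene view.
- **Bystanders:** The jars and mortar read at their starting positions. The side camera put the black tin about 20 mm off its first reading, but the arm partly hid it in that view. The scene camera's detector missed the tin in the final check, but its picture shows the tin at the same pixels as at the start (about 246, 274).
- **Arm:** The gripper was open and clear above the stack, with no contact force.

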